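Put the mixed-up display parts back on their own pads

ROBOT

A 7-joint arm with a two-finger parallel gripper is mounted at the origin on the work surface. World frame = base frame: x ahead of the robot, y to its left, z up, the work surface at z = 0. Lengths are in m, angles in rad, forces in N, time in s.
With the tool pointing down it reaches from about 0.4 to 0.85 m from the base axis. Payload 10.4 kg.
Tool frame: the origin (TCP) lies on the centre line of the jaws, within the pads' length; the fingertips stand 17 mm ahead of it and the grasp point (between the pads) lies 2 mm behind it (manip.tcp_to_tips is the distance from the TCP to the fingertips, in m); z points along the fingers, x is the direction in which the jaws open and shut, and the axes are right-handed (so a half turn about z gives the same grasp; the last joint's range is limited). The gripper opens to 85 mm and grips with 20 to 120 N. Pads are 22 mm wide; open, the fingers measure 114 mm over their backs; the gripper's body (76 mm by 85 mm) begins 54 mm behind the grasp point. The pads swing forward as they close: fully open they stand 13 mm farther back than shut.
Start: joints at [-1.252, 0.332, -0.065, 1.46, 0.022, 1.35, -0.088], TCP at [0.209, 0.589, 0.248] pointing down, gripper open.
Joint ranges: [-2.6, 2.6], [-0.5, 2.12], [-1.47, 1.34], [0.16, 2.42], [-1.27, 4.41], [0.06, 2.06], [-2.6, 2.6]. Speed limits (rad/s): [2.22, 2.22, 2.79, 2.79, 3.14, 3.14, 3.14].

INTERFACE

Orientations are given as a unit quaternion [x, y, z, w].
In Python, from workcell import manip gives the robot as it stands.
- The arm moves only by the shell command python3 -m pendant 'ROWS' [FORCE]. ROWS is JSON, a list of rows, each a list of 3 entries, a list of its own where there are three numbers: the shift along the world's x, y, z in cm, then the turn, a rotation vector about the world's x, y, z in degrees, then the closure in counts, from 0 (fully open) to 255 (shut). A call has 1 to 12 rows; each row shifts and turns the pose as measured when the row begins; what a row does not reach is not made up. A row lasts 1/8 s, in which the tool goes at most 62.5 mm and 10.7 degrees, less where a joint would pass 70% of its speed; a pose out of reach is approached as far as the arm can. A call is refused whole if a number of a shift passes 6.25 or a number of a turn 10.7, either way. A call with a gripper value outside its range is refused whole. The fingers move at their own pace and stop on an object; FORCE is the grip in N (left out, the last holds). Time passes only in rows, so rows that do not move let the fingers close. It gives the time, the measured TCP pose, the force and the opening at its end, in the units of the state.
- manip.get_obs(): the state, without advancing time (a new reading comes with each control period).
- manip.camera(name): name is "scene" or "top" or "wrist"; returns a dict with "pixels" (420x560x3 uint8, red, green, blue), "range_z" (420x560 float32, m along the optical axis (not along the pixel's ray), 0 where there is no reading), "K" (3x3 intrinsics, pixels), "dist" ([k1, k2, p1, p2, k3] as OpenCV has them; the pictures are not rectified), "origin" and "rotation" of the camera in the world; the wrist camera has in their place "hand_eye" (4x4, takes a point from camera to tool coordinates, whose origin is the TCP and whose axes are the tool frame's). Camera axes: x right, y down, z forward; pixel columns grow to the right and rows downward; lengths in m; the calibration is good to about 2 mm. A picture is of the moment at which its call begins: read the wrist's pose just before it.
- manip.hand_in(): hands the job in, once; it reports no verdict.
The state is a dict: "clock": time; "joint_pos": joint angles; "joint_velocities": joint speeds; "tau": joint torques, N m; "position": TCP position; "ee_rot": TCP orientation; "ft_force": force on the tool from outside, world axes, zero at the start; "torque": the same for the moment, N m; "grip_width": opening from 0.0 (shut) to 1.0 (fully open).
Only numpy, scipy, OpenCV 4.12 (cv2) and the standard library are available. Lean on these libraries where they do the work, as an engineer would, in place of code of your own. Each camera call takes 0.05 s, during which the arm holds its last target.

TASK

The four bike parts on the display bench have been put on one another's pads: bring each one back to the middle of the pad of its own colour (blue front light on blue, white grip on white, aluminium pump head on grey, brass bell on yellow), sitting flat and right way up, turned whichever way you like. Park a part on the empty black pad when you need room, never on the bare bench, and leave the black pad empty again at the end. Leave the torque wrench where it lies.

Things in the scene. Friction and masses are not known exactly. Their poses are not given: they have to be found in the camera images.
- light_mid (a point): blue plastic bicycle front light, a rounded block 66 long (its x) x 34 wide (its y) x 34 mm high, with a black-rimmed lens at its -x end, about 90 g; z up; origin at its centre, half-way up.
- grip_mid (a point): white silicone handlebar grip lying along its x, 96 long x 36 high, 30 mm wide (its y) between two 36 mm end flanges, ribbed, with a flat palm rest underneath so that it does not roll, about 70 g; z up; origin at its centre, half-way up.
- pump_mid (a point): aluminium pump head, a block 50 long (its x) x 30 wide (its y) x 34 mm high with a black lock lever on top (40 mm high in all), a round valve mouth standing out 12 mm at +x and a thin brass hose barb standing out 12 mm at -x, about 110 g; z up; origin at its centre, half-way up.
- bell_mid (a point): brass bicycle bell, round, 44 mm diameter, upright sides to 27 mm, domed top, 38 mm high, with a small black striker standing out 12 mm at its +x side near the bottom (pinch it along its y), about 80 g; z up; origin at its centre, half-way up.
- pad_blue: blue anti-slip display pad, 105 x 105 mm, 8 mm thick, fixed to the bench, turned at most about 20 degrees; origin at the centre of its underside, z up. Home of the blue front light.
- pad_white: white anti-slip display pad, 105 x 105 mm, 8 mm thick, fixed to the bench, turned at most about 20 degrees; origin at the centre of its underside, z up. Home of the white grip.
- pad_grey: grey anti-slip display pad, 105 x 105 mm, 8 mm thick, fixed to the bench, turned at most about 20 degrees; origin at the centre of its underside, z up. Home of the aluminium pump head.
- pad_yellow: yellow anti-slip display pad, 105 x 105 mm, 8 mm thick, fixed to the bench, turned at most about 20 degrees; origin at the centre of its underside, z up. Home of the brass bell.
- pad_black: black anti-slip display pad, 105 x 105 mm, 8 mm thick, fixed to the bench, turned at most about 20 degrees; origin at the centre of its underside, z up. The spare pad: empty at the start, for parking.
- wrench: bystander: chrome steel torque wrench lying on the bench beyond the pads, 280 mm long along its x (roughly the world's y), 28 mm high, drive square to 38 mm; origin near its middle, on the bench. To its +y side stand a green lube bottle (40 mm diameter, 110 mm high) and a red bin of bolts, both clear of the pads by more than 100 mm.

How it is judged:
At the end, for the whole second after the job is handed in: Each part stands flat and upright (within about 7 degrees, resting on the pad) with its centre within 15 mm, seen from above, of the centre of the pad of its colour; the black pad is empty; all released and at rest (horizontal distance between light_mid and pad_blue below 0.015 m and height (world z) of light_mid below 0.029 m and angle between each of light_mid, grip_mid, pump_mid, bell_mid's own z axis and vertical below 0.12 rad and linear speed of each of light, grip, pump, bell below 0.02 m/s and horizontal distance between grip_mid and pad_white below 0.015 m and height (world z) of grip_mid below 0.03 m and horizontal distance between pump_mid and pad_grey below 0.015 m and height (world z) of pump_mid below 0.032 m and horizontal distance between bell_mid and pad_yellow below 0.015 m and height (world z) of bell_mid below 0.031 m); the robot touches nothing.
It fails at once if the front light is put down or dropped on the bare bench (height (world z) of light_mid below 0.021 m).
It fails at once if the grip is put down or dropped on the bare bench (height (world z) of grip_mid below 0.022 m).
It fails at once if the pump head is put down or dropped on the bare bench (height (world z) of pump_mid below 0.024 m).
It fails at once if the bell is put down or dropped on the bare bench (height (world z) of bell_mid below 0.023 m).
It fails at once if the torque wrench is shifted by more than 15 mm (distance of wrench from where it was at the start of the episode above 0.015 m).
It also fails if it takes over 141 s, if anything falls off the work surface, if the arm or the gripper's body presses on something with over 40 N, if the wrist force passes 120 N, or if a joint passes its speed limit or range.

## Working session

There is one attempt and no reset: what is moved stays moved. The work goes in short steps, Python scripts to look and compute and a shell command to move; the robot and the scene stay as the last step left them, time stands still between calls to the robot, and variables do not carry over. Pictures are saved under pics/ and viewed, and the job is handed in when it is done.

```bash
mkdir -p pics; ls; cat > h.py <<'E'
import numpy as np, cv2
from workcell import manip
def save(n):
    c=manip.camera(n); return c
E
python3 - <<'E'
from workcell import manip
import cv2,numpy as np
o=manip.get_obs();print(o['clock'],o['position'],o['ee_rot'],o['grip_width'])
for n in ['scene','top']:
    c=manip.camera(n);cv2.imwrite(f'pics/{n}0.png',c['pixels'][...,::-1]);np.savez(f'{n}0.npz',**c)
    print(n,c['origin'],c['rotation'],c['K'],c['dist'])
E
```

```text
pics
0.0 [0.20935524 0.58850792 0.24750419] [ 8.17054494e-01  5.76559998e-01 -5.79753347e-04  4.31735870e-04] 1.0051256242214255
scene [ 0.96301944 -0.44247044  0.54477323] [ 0.86700765  0.29159479 -0.1212783  -0.38543714] [[379.11403724   0.         275.61922188]
 [  0.         379.11403724 208.12903651]
 [  0.           0.           1.        ]] [-0.07264281  0.          0.          0.          0.        ]
top [0.52529602 0.00582845 0.92403856] [ 0.70903094 -0.7034069   0.03133847 -0.03888124] [[436.32349345   0.         278.94958192]
 [  0.         436.32349345 214.34871479]
 [  0.           0.           1.        ]] [-0.084217  0.        0.        0.        0.      ]
```

View pics/scene0.png

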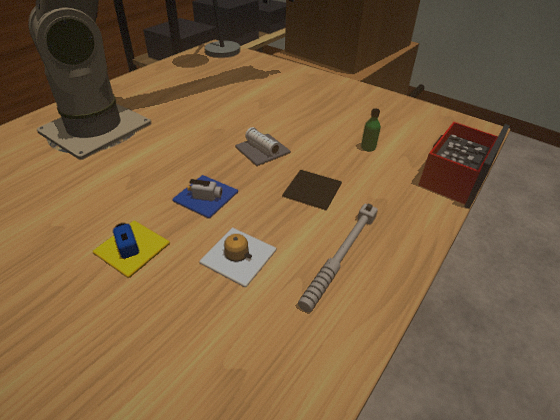

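View pics/top0.png

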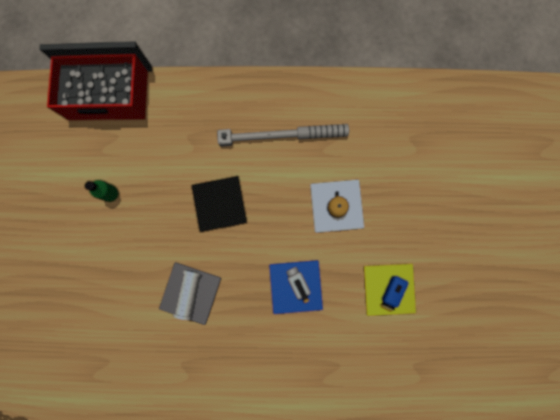

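```bash
cat > h.py <<'E'
import numpy as np, cv2
from scipy.spatial.transform import Rotation as R
def rays(c,uv):
    n=cv2.undistortPoints(np.asarray(uv,float).reshape(-1,1,2),c['K'],c['dist']).reshape(-1,2)
    return np.c_[n,np.ones(len(n))]
def rot(c):
    r=np.asarray(c['rotation']); return R.from_quat(r).as_matrix() if r.shape==(4,) else r
def plane(c,uv,z):
    d=rays(c,uv)@rot(c).T; o=np.asarray(c['origin']); return o+d*((z-o[2])/d[:,2])[:,None]
def cloud(c):
    h,w=c['range_z'].shape; vv,uu=np.mgrid[:h,:w]
    p=rays(c,np.c_[uu.ravel(),vv.ravel()])*c['range_z'].reshape(-1,1)
    return (p@rot(c).T+np.asarray(c['origin'])).reshape(h,w,3)
PADS=dict(grey=(190,293),black=(219,204),white=(337,206),blue=(296,287),yellow=(390,290))
E
python3 - <<'E'
from h import *
c=dict(np.load('top0.npz')); P=cloud(c); Z=P[...,2]
print('bench z',np.median(Z[320:400,50:500]),np.std(Z[320:400,50:500]), np.median(Z[150:260,260:300]))
hsv=cv2.cvtColor(c['pixels'],cv2.COLOR_RGB2HSV)
print('hsv wood',np.median(hsv[330:400,50:500].reshape(-1,3),axis=0))
for n,(u,v) in PADS.items():
    sl=np.s_[v-45:v+45,u-45:u+45]
    # height mask for pad
    m=((Z>0.0045)).astype(np.uint8); mm=np.zeros_like(m); mm[sl]=m[sl]
    H,S,V=[hsv[...,i].astype(int) for i in range(3)]
    col=dict(grey=(S<60)&(V>40),black=V<60,white=(S<60)&(V>80),blue=(H>100)&(H<135)&(S>100),yellow=(H>24)&(H<36)&(S>180))[n]
    mc=np.zeros_like(m); mc[sl]=col[sl]; 
    for nm,q in (('depth',mm),('col',mc)):
        q=cv2.morphologyEx(q,cv2.MORPH_OPEN,np.ones((3,3)))
        cs,_=cv2.findContours(q,cv2.RETR_EXTERNAL,cv2.CHAIN_APPROX_NONE)
        k=max(cs,key=cv2.contourArea)
        x=plane(c,cv2.convexHull(k).reshape(-1,2),0.008)[:,:2]
        r=cv2.minAreaRect((x*1000).astype(np.float32)); print(n,nm,np.round(r[0],1),np.round(r[1],1),round(r[2],1))
    o=np.zeros_like(m); o[sl]=(Z>0.02)[sl]
    pts=P[o>0]; zt=np.percentile(pts[:,2],97); 
    for lo in (0.025,0.032):
        q=pts[pts[:,2]>lo]; r=cv2.minAreaRect((q[:,:2]*1000).astype(np.float32)) if len(q)>3 else None
        print('  obj',lo,len(q),'ztop',round(zt,4),np.round(r[0],1),np.round(r[1],1),round(r[2],1))
im=cv2.resize(c['pixels'][170:340,140:440],None,fx=2.6,fy=2.6,interpolation=cv2.INTER_CUBIC)[...,::-1]
cv2.imwrite('pics/topz.png',im)
E
```

```text
bench z 0.00021766114975307893 0.057727408590227604 0.0005539038961131504
hsv wood [ 18. 124. 146.]
grey depth [447.2 202.6] [106.3 109. ] 72.6
grey col [446.9 202.4] [102.8 108.3] 72.6
  obj 0.025 794 ztop 0.924 [493.6 135.9] [ 90.3 252. ] 33.4
  obj 0.032 731 ztop 0.924 [493.8 135.8] [ 89.4 252.1] 33.2
black depth [639.  143.7] [104.8 104.8] 11.6
black col [638.7 144. ] [101.8 100.5] 11.6
  obj 0.025 34 ztop 0.924 [525.3   5.8] [0. 0.] 0.0
  obj 0.032 34 ztop 0.924 [525.3   5.8] [0. 0.] 0.0
white depth [ 636.1 -105.3] [104.6 105.1] 5.7
white col [ 636.5 -106.1] [105.6 105.8] 5.6
  obj 0.025 393 ztop 0.924 [593.4 -52. ] [ 42.9 173.4] 35.7
  obj 0.032 384 ztop 0.924 [593.4 -52. ] [ 42.9 173.4] 35.7
blue depth [466.  -19.1] [103.3 105. ] 5.2
blue col [465.7 -19.8] [100.9 101.1] 5.2
  obj 0.025 499 ztop 0.924 [481.4 -18.9] [100.5  29.7] 25.6
  obj 0.032 469 ztop 0.924 [481.7 -18.8] [99.9 29.7] 25.6
yellow depth [ 461.8 -215.7] [105.7 104.4] 3.1
yellow col [ 461.4 -215.6] [100.9 101.7] 3.1
  obj 0.025 595 ztop 0.924 [ 502.3 -122. ] [250.6  68.2] 64.6
  obj 0.032 562 ztop 0.924 [ 502.3 -122. ] [250.6  68.2] 64.6
```

View pics/topz.png

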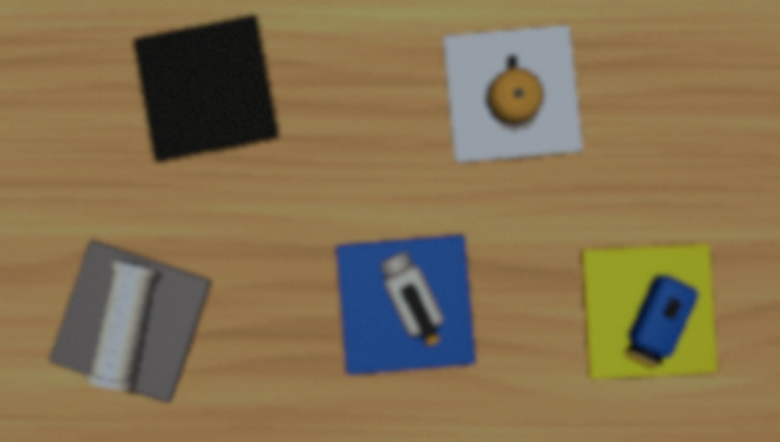

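```bash
python3 - <<'E'
from h import *
c=dict(np.load('top0.npz')); P=cloud(c); P[c['range_z']==0]=0; Z=P[...,2]
for n,(u,v) in PADS.items():
    if n=='black':continue
    sl=np.s_[v-35:v+35,u-35:u+35]
    o=np.zeros(Z.shape,np.uint8); o[sl]=((Z>0.018)&(Z<.08))[sl]
    pts=P[o>0]; print(n,'ztop',np.round(np.percentile(pts[:,2],[50,90,97,100]),4))
    for lo in (0.018,0.025,0.032,0.037):
        q=pts[pts[:,2]>lo]
        if len(q)<5: continue
        r=cv2.minAreaRect((q[:,:2]*1000).astype(np.float32)); print('  obj',lo,len(q),np.round(r[0],1),np.round(r[1],1),round(r[2],1),'mean',np.round(q.mean(0)*1000,1))
# grey pad edges from depth mask
u,v=PADS['grey']
m=np.zeros(Z.shape,np.uint8); m[v-45:v+45,u-45:u+45]=((Z>.0045))[v-45:v+45,u-45:u+45]
cs,_=cv2.findContours(m,cv2.RETR_EXTERNAL,cv2.CHAIN_APPROX_NONE);k=max(cs,key=cv2.contourArea).reshape(-1,2)
x=plane(c,k,.008)[:,:2]*1000; a=np.deg2rad(72.6); e1=np.array([np.cos(a),np.sin(a)]);e2=np.array([-e1[1],e1[0]])
q=np.c_[x@e1,x@e2]; 
for lo,hi in ((-60,-40),(-40,-20),(-20,0),(0,20),(20,40)):
    cen=np.array([447,202.5]); d=q-[cen@e1,cen@e2]
    s=d[(d[:,1]>lo)&(d[:,1]<hi)];t=d[(d[:,0]>lo)&(d[:,0]<hi)]
    print(lo,hi,'e1 rng',np.round([s[:,0].min(),s[:,0].max()],1),'e2 rng',np.round([t[:,1].min(),t[:,1].max()],1))
E
```

```text
grey ztop [0.0395 0.0431 0.0446 0.0484]
  obj 0.018 783 [448.6 203.6] [35.8 96.7] 78.0 mean [448.3 201.5  38.1]
  obj 0.025 755 [448.6 203.6] [35.8 96.7] 78.0 mean [448.3 201.8  38.7]
  obj 0.032 692 [448.5 203. ] [34.2 96.4] 78.7 mean [448.  202.6  39.6]
  obj 0.037 538 [448.5 203.2] [30.3 96.7] 77.9 mean [448.  203.2  40.9]
white ztop [0.0428 0.047  0.048  0.0506]
  obj 0.018 391 [ 634.3 -106.7] [42.9 49.6] 57.5 mean [ 631.7 -103.7   40.8]
  obj 0.025 361 [ 631.2 -104.6] [42.6 42.5] 88.8 mean [ 630.6 -104.1   42.4]
  obj 0.032 352 [ 631.8 -105.1] [41.6 41.5] 89.9 mean [ 630.9 -104.3   42.7]
  obj 0.037 320 [ 631.6 -105. ] [40.4 40.8] 45.6 mean [ 631.3 -104.7   43.5]
blue ztop [0.0417 0.0486 0.0497 0.0517]
  obj 0.018 474 [470.3 -24.8] [75.  29.8] 27.1 mean [472.4 -23.2  41.6]
  obj 0.025 473 [470.3 -24.8] [75.  29.8] 27.1 mean [472.5 -23.2  41.7]
  obj 0.032 443 [470.  -24.5] [73.8 29.7] 25.8 mean [472.6 -23.3  42.5]
  obj 0.037 393 [472.2 -23.2] [65.2 28.8] 27.0 mean [470.1 -24.3  43.5]
yellow ztop [0.0408 0.0438 0.0448 0.0477]
  obj 0.018 591 [ 456.1 -219.8] [33.5 68.4] 66.0 mean [ 457.6 -217.8   39.3]
  obj 0.025 566 [ 456.1 -219.8] [33.5 68.4] 66.0 mean [ 457.4 -218.3   40. ]
  obj 0.032 533 [ 456.1 -219.8] [33.4 68.4] 66.0 mean [ 457.4 -219.1   40.7]
  obj 0.037 475 [ 456.4 -220. ] [33.2 66.2] 65.1 mean [ 458.2 -220.2   41.4]
-60 -40 e1 rng [-53.   52.1] e2 rng [-54.6  49.4]
-40 -20 e1 rng [-53.   52.7] e2 rng [-54.7  49.5]
-20 0 e1 rng [-52.2  53.3] e2 rng [-54.7  53.5]
0 20 e1 rng [-52.2  53.3] e2 rng [-54.7  54.3]
20 40 e1 rng [-52.1  51.9] e2 rng [-54.7  48.6]
```

```bash
cat > d.py <<'E'
# usage: d.py x y z(mm) jaw(deg): remaining shift in cm, turn vector in deg
import sys; from h import *; from workcell import manip
o=manip.get_obs(); x,y,z,j=map(float,sys.argv[1:5])
q=R.from_quat(o['ee_rot']); M=q.as_matrix(); cur=np.rad2deg(np.arctan2(M[1,0],M[0,0]))
k=round((cur-j)/180); j+=180*k; a=np.deg2rad(j)
T=np.array([[np.cos(a),np.sin(a),0],[np.sin(a),-np.cos(a),0],[0,0,-1]])
print('t',round(float(o['clock']),2),'pos',np.round(np.array(o['position'])*1000,1),'jaw',round(cur,1),'w',round(float(o['grip_width']),3),'F',np.round(o['ft_force'],1))
print('shift cm',np.round((np.array([x,y,z])/10-np.array(o['position'])*100),2),'turn',np.round(np.rad2deg((R.from_matrix(T)*q.inv()).as_rotvec()),2), 'j7',round(o['joint_pos'][6],2))
E
python3 -m pendant '[[[3,-4.8,-1.8],[0,0,1],0],[[3,-4.8,-1.8],[0,0,1],0],[[3,-4.8,-1.8],[0,0,1],0],[[3,-4.8,-1.8],[0,0,1],0],[[3,-4.8,-1.8],[0,0,1],0],[[3,-4.8,-1.8],[0,0,1],0],[[3,-4.8,-1.8],[0,0,1],0]]' 30; python3 d.py 448.5 203.4 110 78
```

```text
clock: 0.98
position: [0.4201, 0.2445, 0.117]
ee_rot: [0.777, 0.63, -0.001, -0.001]
ft_force: [1.6, 0.1, -0.4]
grip_width: 1.0
t 0.97 pos [420.1 244.5 117. ] jaw 78.1 w 1.0 F [ 1.6  0.1 -0.4]
shift cm [ 2.84 -4.11 -0.7 ] turn [-0.  -0.1 -0.1] j7 0.77
```

```bash
python3 -m pendant '[[[2.8,-4.1,-0.7],[0,0,0],0],[[0,0,0],[0,0,0],0]]'; python3 d.py 448.5 203.4 30 78
cat > w.py <<'E'
# wrist view: height-thresholded objects in world
import sys; from h import *; from workcell import manip
o=manip.get_obs(); c=dict(manip.camera('wrist')); H=np.array(c['hand_eye']); M=R.from_quat(o['ee_rot']).as_matrix()
c['rotation']=M@H[:3,:3]; c['origin']=M@H[:3,3]+o['position']
cv2.imwrite(f'pics/{sys.argv[1]}.png',c['pixels'][...,::-1])
P=cloud(c); Z=P[...,2]; v=c['range_z']>0
x0,y0,rad=map(float,sys.argv[2:5])
near=v&(np.hypot(P[...,0]*1000-x0,P[...,1]*1000-y0)<rad)
for lo,hi in ((.02,.06),(.03,.06),(.037,.06)):
    m=(near&(Z>lo)&(Z<hi)).astype(np.uint8); n,l,s,_=cv2.connectedComponentsWithStats(m)
    if n<2: print(lo,'none'); continue
    i=1+np.argmax(s[1:,4]); q=P[l==i]; r=cv2.minAreaRect((q[:,:2]*1000).astype(np.float32)); print(lo,len(q),np.round(r[0],1),np.round(r[1],1),round(r[2],1),'ztop',np.round(np.percentile(q[:,2],98)*1000,1))
E
python3 w.py w1 448 203 70
```

```text
clock: 1.23
position: [0.4496, 0.197, 0.1081]
ee_rot: [0.779, 0.627, -0.002, -0.0]
ft_force: [0.0, 0.8, 0.7]
grip_width: 1.002
t 1.23 pos [449.6 197.  108.1] jaw 77.7 w 1.002 F [0.  0.8 0.7]
shift cm [-0.11  0.64 -7.81] turn [ 0.16 -0.2   0.29] j7 0.89
0.02 6386 [448.3 201.7] [35.4 96.5] 78.4 ztop 43.6
0.03 6140 [448.2 201.3] [34.7 96.5] 78.3 ztop 43.7
0.037 4522 [448.3 201.5] [29.  96.6] 79.0 ztop 43.9
```

View pics/w1.png

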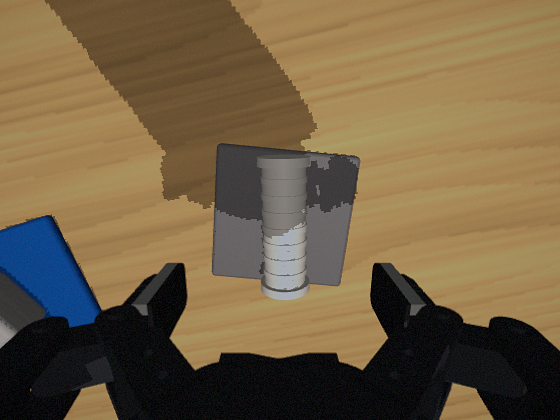

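The wrist picture shows the grip lying between the open fingers (about pixel 285,225), aligned with the jaws; it agrees with the top camera to 2 mm. Descend and grip.

```bash
python3 -m pendant '[[[-0.1,0.6,-3.5],[0,0,0.3],0],[[0,0,-3],[0,0,0],0],[[0,0,-1.2],[0,0,0],0],[[0,0,0],[0,0,0],0]]'; python3 d.py 448.4 202.5 30 78
```

```text
clock: 1.78
position: [0.4458, 0.2106, 0.0306]
ee_rot: [0.774, 0.633, -0.001, -0.001]
ft_force: [0.7, 1.1, 0.5]
grip_width: 0.998
t 1.77 pos [445.8 210.6  30.6] jaw 78.5 w 0.998 F [0.7 1.1 0.5]
shift cm [ 0.26 -0.81 -0.06] turn [-0.07 -0.19 -0.52] j7 0.9
```

```bash
python3 -m pendant '[[[0.25,-0.8,0],[0,0,-0.5],0],[[0,0,0],[0,0,0],0]]'; python3 d.py 448.4 202.5 30 78
```

```text
clock: 2.02
position: [0.4494, 0.2029, 0.0324]
ee_rot: [0.777, 0.629, 0.0, -0.001]
ft_force: [-0.1, 0.1, 1.2]
grip_width: 0.999
t 2.02 pos [449.4 202.9  32.4] jaw 78.0 w 0.999 F [-0.1  0.1  1.2]
shift cm [-0.1  -0.04 -0.24] turn [-0.15 -0.07 -0.02] j7 0.91
```

```bash
python3 -m pendant '[[[0,0,-0.2],[0,0,0],255],[[0,0,0],[0,0,0],255],[[0,0,0],[0,0,0],255],[[0,0,0],[0,0,0],255],[[0,0,0],[0,0,0],255],[[0,0,0],[0,0,0],255]]' 30; python3 d.py 448.4 202.5 30 78
```

```text
clock: 2.78
position: [0.4502, 0.2033, 0.0315]
ee_rot: [0.777, 0.629, 0.002, -0.001]
ft_force: [-0.5, -0.0, 0.6]
grip_width: 0.342
t 2.77 pos [450.2 203.3  31.5] jaw 78.0 w 0.342 F [-0.5 -0.   0.6]
shift cm [-0.18 -0.08 -0.15] turn [-0.22  0.04  0.  ] j7 0.91
```

```bash
python3 -m pendant '[[[0,0,2],[0,0,0],255],[[0,0,4],[0,0,0],255],[[2,-0.6,2],[0,0,0],255],[[5,-1.6,0],[0,0,0],255],[[5,-1.6,0],[0,0,0],255],[[5,-1.6,0],[0,0,0],255],[[1,-0.3,0],[0,0,0],255],[[0,0,0],[0,0,0],255]]'; python3 d.py 640.5 144.3 33 78; python3 w.py w2 640 144 70
```

```text
clock: 3.78
position: [0.6326, 0.1449, 0.1121]
ee_rot: [0.776, 0.631, -0.0, -0.002]
ft_force: [-0.5, 0.4, -1.1]
grip_width: 0.334
t 3.77 pos [632.6 144.9 112.1] jaw 78.3 w 0.334 F [-0.5  0.4 -1.1]
shift cm [ 0.79 -0.06 -7.91] turn [-0.15 -0.17 -0.25] j7 1.18
0.02 none
0.03 none
0.037 none
```

View pics/w2.png

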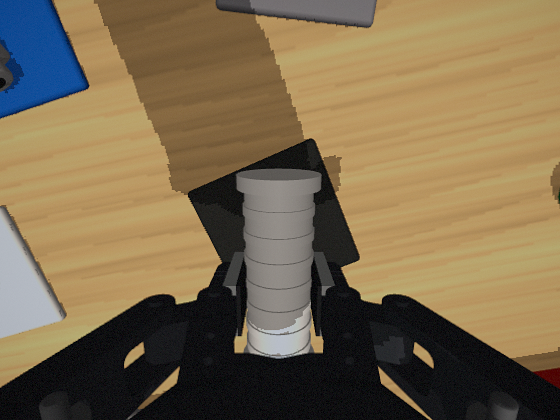

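The grip is held centrally and level above the black pad (pixel 275,200).

```bash
python3 -m pendant '[[[0.5,0,-2.5],[0,0,0],255],[[0,0,-2.5],[0,0,0],255],[[0,0,-1.5],[0,0,0],255],[[0,0,0],[0,0,0],255]]'; python3 d.py 640.5 144.3 33 78
```

```text
clock: 4.32
position: [0.6333, 0.1492, 0.0466]
ee_rot: [0.774, 0.633, 0.0, -0.003]
ft_force: [-0.2, -1.0, -0.0]
grip_width: 0.341
t 4.33 pos [633.3 149.2  46.6] jaw 78.5 w 0.341 F [-0.2 -1.  -0. ]
shift cm [ 0.72 -0.49 -1.36] turn [-0.31 -0.24 -0.55] j7 1.19
```

```bash
python3 -m pendant '[[[0.6,-0.4,-0.6],[-0.3,-0.2,-0.5],255],[[0,0,-0.4],[0,0,0],255],[[0,0,0],[0,0,0],255]]'; python3 d.py 640.5 144.3 33 78
```

```text
clock: 4.7
position: [0.6406, 0.1455, 0.0382]
ee_rot: [0.777, 0.63, 0.001, 0.0]
ft_force: [0.1, 0.4, -1.2]
grip_width: 0.342
t 4.7 pos [640.6 145.5  38.2] jaw 78.0 w 0.342 F [ 0.1  0.4 -1.2]
shift cm [-0.01 -0.12 -0.52] turn [-0.05  0.14 -0.03] j7 1.19
```

```bash
python3 -m pendant '[[[0,-0.1,-0.5],[0,0,0],255],[[0,0,-0.1],[0,0,0],255],[[0,0,0],[0,0,0],255]]'; python3 d.py 640.5 144.3 32 78
```

```text
clock: 5.08
position: [0.6409, 0.1444, 0.0323]
ee_rot: [0.777, 0.629, 0.002, 0.001]
ft_force: [0.2, 0.4, -0.6]
grip_width: 0.343
t 5.08 pos [640.9 144.4  32.3] jaw 78.0 w 0.343 F [ 0.2  0.4 -0.6]
shift cm [-0.04 -0.01 -0.03] turn [-0.06  0.17 -0.02] j7 1.19
```

```bash
python3 -m pendant '[[[0,0,0],[0,0,0],0],[[0,0,0],[0,0,0],0],[[0,0,0],[0,0,0],0],[[0,0,0],[0,0,0],0],[[0,0,3],[0,0,0],0],[[0,0,4],[0,0,0],0],[[-3.4,-3.4,1],[0,0,8],0],[[-3.4,-3.4,0],[0,0,8],0],[[-3.4,-3.4,0],[0,0,8],0],[[-3.4,-3.4,0],[0,0,8],0],[[-2.5,-2.5,0],[0,0,5],0],[[0,0,0],[0,0,0],0]]'; python3 d.py 470.2 -24.7 100 117; python3 w.py w3 470 -25 50
```

```text
clock: 6.58
position: [0.4751, -0.0207, 0.1156]
ee_rot: [0.528, 0.849, 0.003, 0.002]
ft_force: [-0.8, 0.7, -0.4]
grip_width: 0.997
t 6.58 pos [475.1 -20.7 115.6] jaw 116.2 w 0.997 F [-0.8  0.7 -0.4]
shift cm [-0.49 -0.4  -1.56] turn [-0.21  0.35  0.76] j7 2.01
0.02 3830 [469.5 -27.7] [74.  29.9] 26.9 ztop 48.7
0.03 3600 [469.7 -27.6] [73.5 29.9] 26.9 ztop 48.7
0.037 3048 [468.  -28.6] [55.8 29.9] 26.9 ztop 48.8
```

View pics/w3.png

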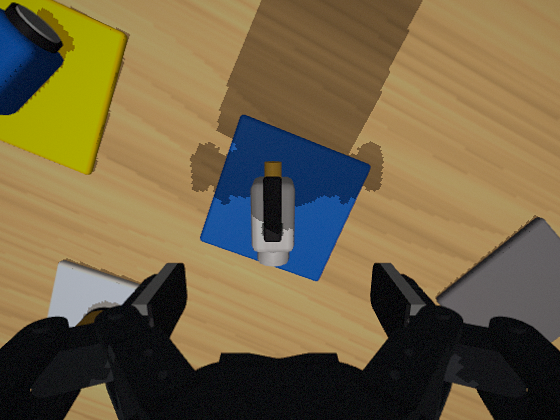

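The pump head (pixel 273,215) is aligned between the fingers, mouth towards the gripper, and reads within 3 mm of the top-camera estimate.

```bash
python3 -m pendant '[[[-0.5,-0.5,-2],[0,0,0.5],0],[[0,0,-2.5],[0,0,0],0],[[0,0,-2],[0,0,0],0],[[0,0,-1],[0,0,0],0],[[0,0,0],[0,0,0],0]]'; python3 d.py 470 -26.2 31 117
```

```text
clock: 7.25
position: [0.4756, -0.0201, 0.0399]
ee_rot: [0.524, 0.852, 0.005, 0.004]
ft_force: [0.4, -0.9, 0.2]
grip_width: 1.002
t 7.25 pos [475.6 -20.1  39.9] jaw 116.8 w 1.002 F [ 0.4 -0.9  0.2]
shift cm [-0.56 -0.61 -0.89] turn [-0.29  0.65  0.17] j7 2.06
```

```bash
python3 -m pendant '[[[-0.5,-0.5,-0.5],[-0.3,0.6,0],0],[[0,0,-0.3],[0,0,0],0],[[0,0,0],[0,0,0],0]]'; python3 d.py 470 -26.2 31 117
```

```text
clock: 7.62
position: [0.4715, -0.0251, 0.0327]
ee_rot: [0.524, 0.852, 0.001, 0.001]
ft_force: [-0.4, -0.1, -0.8]
grip_width: 0.996
t 7.62 pos [471.5 -25.1  32.7] jaw 116.8 w 0.996 F [-0.4 -0.1 -0.8]
shift cm [-0.15 -0.11 -0.17] turn [0.02 0.14 0.17] j7 2.07
```

```bash
python3 -m pendant '[[[-0.1,-0.1,-0.2],[0,0,0],255],[[0,0,0],[0,0,0],255],[[0,0,0],[0,0,0],255],[[0,0,0],[0,0,0],255],[[0,0,0],[0,0,0],255],[[0,0,0],[0,0,0],255]]' 35; python3 d.py 470 -26.2 31 117
```

```text
clock: 8.38
position: [0.471, -0.0262, 0.0313]
ee_rot: [0.524, 0.852, 0.001, 0.002]
ft_force: [-0.1, 0.2, 0.5]
grip_width: 0.344
t 8.38 pos [471.  -26.2  31.3] jaw 116.8 w 0.344 F [-0.1  0.2  0.5]
shift cm [-0.1   0.   -0.03] turn [0.   0.22 0.19] j7 2.07
```

```bash
python3 -m pendant '[[[0,0,2],[0,0,0],255],[[0,0,4],[0,0,0],255],[[0,2,2],[0,0,0],255],[[-0.5,5,0],[0,0,0],255],[[-0.5,5,0],[0,0,0],255],[[-0.5,5,0],[0,0,0],255],[[-0.5,4,0],[0,0,0],255],[[0,0,0],[0,0,0],255],[[0,0,0],[0,0,0],255]]'; python3 d.py 450.3 201.9 33 117; python3 w.py w4 450 202 70
```

```text
clock: 9.5
position: [0.4476, 0.189, 0.1127]
ee_rot: [0.525, 0.851, 0.0, 0.001]
ft_force: [-0.8, -0.3, -1.4]
grip_width: 0.343
t 9.5 pos [447.6 189.  112.7] jaw 116.7 w 0.343 F [-0.8 -0.3 -1.4]
shift cm [ 0.27  1.29 -7.97] turn [0.02 0.08 0.32] j7 1.55
0.02 none
0.03 none
0.037 none
```

View pics/w4.png

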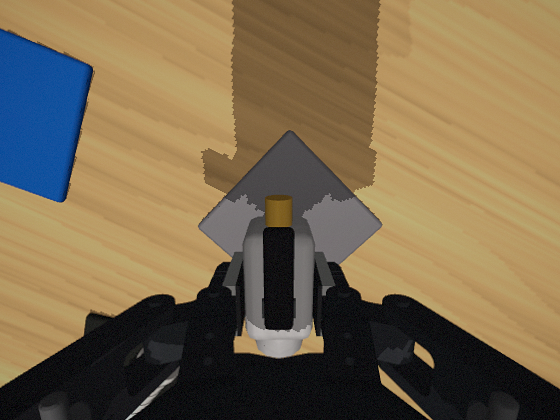

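The pump head is held straight and level (barb at pixel 278,210) above the grey pad.

```bash
python3 -m pendant '[[[0.3,1.1,-2.5],[0,0,0],255],[[0,0,-2.5],[0,0,0],255],[[0,0,-1.2],[0,0,0],255],[[0,0,0],[0,0,0],255],[[0,0,0],[0,0,0],255]]'; python3 d.py 450.3 201.9 32 117
```

```text
clock: 10.18
position: [0.4527, 0.1962, 0.0505]
ee_rot: [0.528, 0.849, 0.001, 0.001]
ft_force: [0.8, -0.2, -1.2]
grip_width: 0.346
t 10.18 pos [452.7 196.2  50.5] jaw 116.3 w 0.346 F [ 0.8 -0.2 -1.2]
shift cm [-0.24  0.57 -1.85] turn [0.01 0.19 0.75] j7 1.54
```

```bash
python3 -m pendant '[[[-0.2,0.5,-0.7],[0,0,0.6],255],[[0,0,-0.6],[0,0,0],255],[[0,0,0],[0,0,0],255]]'; python3 d.py 450.3 201.9 32 117
```

```text
clock: 10.55
position: [0.4512, 0.202, 0.038]
ee_rot: [0.523, 0.852, 0.002, 0.002]
ft_force: [0.6, 0.4, -1.6]
grip_width: 0.346
t 10.55 pos [451.2 202.   38. ] jaw 116.9 w 0.346 F [ 0.6  0.4 -1.6]
shift cm [-0.09 -0.01 -0.6 ] turn [-0.07  0.3   0.1 ] j7 1.54
```

```bash
python3 -m pendant '[[[-0.1,0,-0.5],[0,0.3,0],255],[[0,0,-0.1],[0,0,0],255],[[0,0,0],[0,0,0],255]]'; python3 d.py 450.3 201.9 31.7 117
```

```text
clock: 10.92
position: [0.4503, 0.202, 0.0316]
ee_rot: [0.523, 0.852, 0.0, -0.0]
ft_force: [0.1, 0.1, -1.9]
grip_width: 0.346
t 10.93 pos [450.3 202.   31.6] jaw 116.9 w 0.346 F [ 0.1  0.1 -1.9]
shift cm [ 0.   -0.01  0.01] turn [-0.07 -0.01  0.11] j7 1.55
```

```bash
python3 -m pendant '[[[0,0,0],[0,0,0],0],[[0,0,0],[0,0,0],0],[[0,0,0],[0,0,0],0],[[0,0,0],[0,0,0],0],[[0,0,3],[0,0,0],0],[[0,0,4],[0,0,0],0],[[0,0,1],[0,0,0],0],[[0,0,0],[0,0,0],0]]'; python3 d.py 456.1 -219.8 110 66; python3 w.py w5 450 202 70
python3 - <<'E'
from h import *; from workcell import manip
c=manip.camera('top');cv2.imwrite('pics/top1.png',c['pixels'][...,::-1])
E
```

```text
clock: 11.92
position: [0.45, 0.2018, 0.1138]
ee_rot: [0.523, 0.852, 0.0, -0.0]
ft_force: [0.4, 0.6, -0.8]
grip_width: 1.0
t 11.93 pos [450.  201.8 113.8] jaw 116.9 w 1.0 F [ 0.4  0.6 -0.8]
shift cm [  0.61 -42.16  -0.38] turn [-6.000e-02  1.000e-02 -5.089e+01] j7 1.54
0.02 3824 [448.2 201.2] [73.9 30. ] 27.9 ztop 48.8
0.03 3581 [448.2 201.2] [73.9 30. ] 27.9 ztop 48.8
0.037 3022 [446.6 200.3] [55.6 29.9] 27.9 ztop 48.8
```

View pics/w5.png

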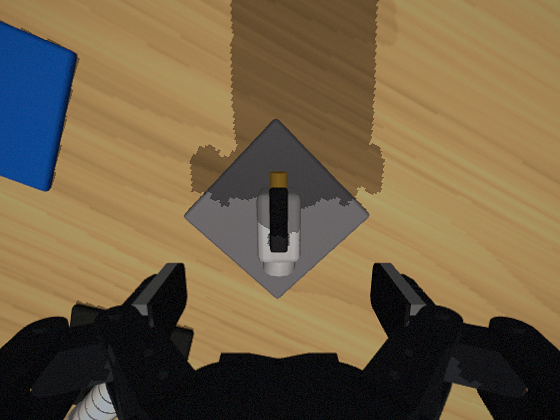

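The pump head stands upright (pixel 278,222) on the middle of the grey pad. Next is the light.

```bash
python3 -m pendant '[[[0,-3,0],[0,0,-6],0],[[0,-5,0],[0,0,-7],0],[[0,-5,0],[0,0,-7],0],[[0,-5,0],[0,0,-7],0],[[0,-5,0],[0,0,-7],0],[[0,-5,0],[0,0,-7],0],[[0,-5,0],[0,0,-7],0],[[0.3,-4,0],[0,0,-3],0],[[0.3,-4,0],[0,0,0],0],[[0,0,0],[0,0,0],0],[[0,0,0],[0,0,0],0]]'; python3 d.py 456.1 -219.8 31 66; python3 w.py w6 456 -220 50
```

```text
clock: 13.4
position: [0.4466, -0.2205, 0.101]
ee_rot: [0.847, 0.532, -0.007, -0.006]
ft_force: [1.2, 0.7, 0.4]
grip_width: 1.002
t 13.4 pos [ 446.6 -220.5  101. ] jaw 64.3 w 1.002 F [1.2 0.7 0.4]
shift cm [ 0.95  0.07 -7.  ] turn [-0.12 -1.05  1.68] j7 1.59
0.02 4976 [ 453.8 -222. ] [34.  65.9] 65.0 ztop 43.7
0.03 4818 [ 453.8 -222. ] [34.  65.8] 65.0 ztop 43.7
0.037 4362 [ 454.2 -222.1] [33.4 65.1] 64.8 ztop 43.8
```

View pics/w6.png

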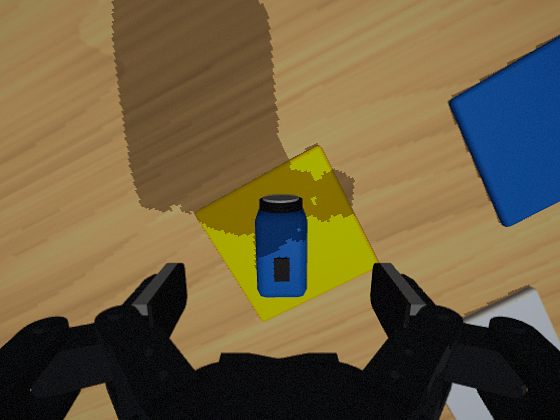

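The light (pixel 281,245) is straight between the fingers; both views agree to about 3 mm.

```bash
python3 -m pendant '[[[0.8,0,-2],[-0.1,-1,1],0],[[0,0,-2],[0,0,0],0],[[0,0,-1.2],[0,0,0],0],[[0,0,0],[0,0,0],0],[[0,0,0],[0,0,0],0]]'; python3 d.py 455 -220.8 31 65.5
```

```text
clock: 14.08
position: [0.4557, -0.2159, 0.0477]
ee_rot: [0.84, 0.543, 0.0, -0.001]
ft_force: [-0.2, 0.3, 0.2]
grip_width: 0.997
t 14.07 pos [ 455.7 -215.9   47.7] jaw 65.7 w 0.997 F [-0.2  0.3  0.2]
shift cm [-0.07 -0.49 -1.67] turn [-0.11 -0.01 -0.24] j7 1.65
```

```bash
python3 -m pendant '[[[0,-0.4,-0.8],[0,0,0],0],[[0,0,-0.6],[0,0,0],0],[[0,0,0],[0,0,0],0]]'; python3 d.py 455 -220.8 31 65.5
```

```text
clock: 14.45
position: [0.4563, -0.2204, 0.0337]
ee_rot: [0.84, 0.543, 0.001, -0.0]
ft_force: [-0.9, 0.2, 0.3]
grip_width: 0.999
t 14.45 pos [ 456.3 -220.4   33.7] jaw 65.7 w 0.999 F [-0.9  0.2  0.3]
shift cm [-0.13 -0.04 -0.27] turn [-0.09  0.09 -0.24] j7 1.68
```

```bash
python3 -m pendant '[[[-0.1,0,-0.25],[0,0,0],255],[[0,0,0],[0,0,0],255],[[0,0,0],[0,0,0],255],[[0,0,0],[0,0,0],255],[[0,0,0],[0,0,0],255],[[0,0,0],[0,0,0],255]]' 35; python3 d.py 455 -220.8 31 65.5
```

```text
clock: 15.2
position: [0.4554, -0.2206, 0.0314]
ee_rot: [0.84, 0.543, 0.001, -0.0]
ft_force: [-1.0, 0.7, 0.7]
grip_width: 0.393
t 15.2 pos [ 455.4 -220.6   31.4] jaw 65.7 w 0.393 F [-1.   0.7  0.7]
shift cm [-0.04 -0.02 -0.04] turn [-0.08  0.11 -0.23] j7 1.68
```

```bash
python3 -m pendant '[[[0,0,2],[0,0,0],255],[[0,0,4],[0,0,0],255],[[0,2,2],[0,0,0],255],[[0.3,5,0],[0,0,0],255],[[0.3,5,0],[0,0,0],255],[[0.4,5,0],[0,0,0],255],[[0,2.5,0],[0,0,0],255],[[0,0,0],[0,0,0],255],[[0,0,0],[0,0,0],255]]'; python3 d.py 466 -19.5 32 65.5; python3 w.py w7 466 -20 70
```

```text
clock: 16.32
position: [0.4638, -0.0206, 0.1139]
ee_rot: [0.841, 0.542, 0.001, -0.0]
ft_force: [1.2, -1.6, -1.8]
grip_width: 0.389
t 16.32 pos [463.8 -20.6 113.9] jaw 65.6 w 0.389 F [ 1.2 -1.6 -1.8]
shift cm [ 0.22  0.11 -8.19] turn [-0.08  0.13 -0.11] j7 1.13
0.02 none
0.03 none
0.037 none
```

View pics/w7.png

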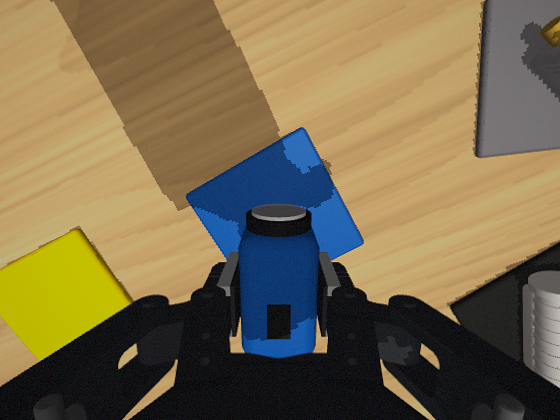

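The light is held straight (pixel 279,280) above the blue pad.

```bash
python3 -m pendant '[[[0.1,0,-2.5],[0,0,0],255],[[0,0,-2.5],[0,0,0],255],[[0,0,-1.2],[0,0,0],255],[[0,0,0],[0,0,0],255],[[0,0,0],[0,0,0],255]]'; python3 d.py 466 -19.5 32 65.5
```

```text
clock: 17.0
position: [0.4658, -0.0252, 0.0516]
ee_rot: [0.843, 0.539, 0.002, 0.001]
ft_force: [0.4, 0.7, -0.5]
grip_width: 0.389
t 17.0 pos [465.8 -25.2  51.6] jaw 65.2 w 0.389 F [ 0.4  0.7 -0.5]
shift cm [ 0.02  0.57 -1.96] turn [-0.04  0.25  0.32] j7 1.17
```

```bash
python3 -m pendant '[[[0,0.5,-0.8],[0,0.2,0.3],255],[[0,0,-0.6],[0,0,0],255],[[0,0,0],[0,0,0],255]]'; python3 d.py 466 -19.5 32 65.5
```

```text
clock: 17.38
position: [0.4667, -0.0196, 0.0378]
ee_rot: [0.841, 0.541, 0.002, 0.0]
ft_force: [0.1, -0.1, -0.4]
grip_width: 0.391
t 17.38 pos [466.7 -19.6  37.8] jaw 65.5 w 0.391 F [ 0.1 -0.1 -0.4]
shift cm [-0.07  0.01 -0.58] turn [-0.07  0.16 -0.02] j7 1.18
```

```bash
python3 -m pendant '[[[0,0,-0.5],[0,0,0],255],[[0,0,-0.1],[0,0,0],255],[[0,0,0],[0,0,0],255]]'; python3 d.py 466 -19.5 31.7 65.5
```

```text
clock: 17.75
position: [0.4667, -0.0196, 0.0315]
ee_rot: [0.841, 0.541, 0.002, 0.0]
ft_force: [-0.3, 0.1, -0.5]
grip_width: 0.389
t 17.75 pos [466.7 -19.6  31.5] jaw 65.5 w 0.389 F [-0.3  0.1 -0.5]
shift cm [-0.07  0.01  0.02] turn [-0.07  0.16 -0.02] j7 1.18
```

```bash
python3 -m pendant '[[[0,0,0],[0,0,0],0],[[0,0,0],[0,0,0],0],[[0,0,0],[0,0,0],0],[[0,0,0],[0,0,0],0],[[0,0,3],[0,0,0],0],[[0,0,4],[0,0,0],0],[[0,0,1],[0,0,0],0],[[0,0,0],[0,0,0],0]]'; python3 w.py w8 466 -20 60
python3 -m pendant '[[[4,-2,0],[0,0,6],0],[[4,-2,0],[0,0,6],0],[[4,-2,0],[0,0,6],0],[[4,-2,0],[0,0,6],0],[[0.5,-0.5,0],[0,0,0.5],0],[[0,0,0],[0,0,0],0],[[0,0,0],[0,0,0],0]]'; python3 d.py 631.7 -105 31 90;  python3 w.py w9 631 -105 50
```

```text
clock: 18.75
position: [0.4665, -0.0197, 0.1135]
ee_rot: [0.841, 0.541, 0.001, 0.0]
ft_force: [-0.5, -0.3, 0.1]
grip_width: 1.002
0.02 4544 [466.1 -18.9] [34.  65.9] 65.5 ztop 43.7
0.03 4400 [466.1 -18.9] [34.  65.8] 65.3 ztop 43.7
0.037 4016 [466.3 -18.9] [33.6 65.5] 65.6 ztop 43.8
clock: 19.68
position: [0.6304, -0.1056, 0.102]
ee_rot: [0.702, 0.713, -0.004, -0.005]
ft_force: [-0.7, 0.3, 0.0]
grip_width: 0.996
t 19.68 pos [ 630.4 -105.6  102. ] jaw 90.9 w 0.996 F [-0.7  0.3  0. ]
shift cm [ 0.13  0.06 -7.1 ] turn [-0.09 -0.77 -0.9 ] j7 1.81
0.02 3489 [ 633.7 -106.1] [50.4 42.7] 37.8 ztop 47.2
0.03 3269 [ 630.6 -108.5] [42.1 42.7] 15.4 ztop 47.3
0.037 2919 [ 631.2 -108.5] [41.1 40.7] 35.8 ztop 47.4
```

View pics/w8.png

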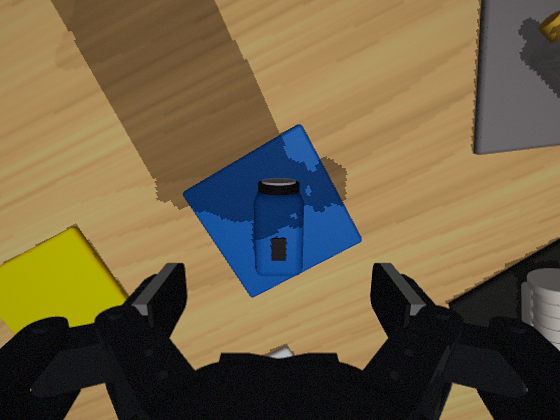

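View pics/w9.png

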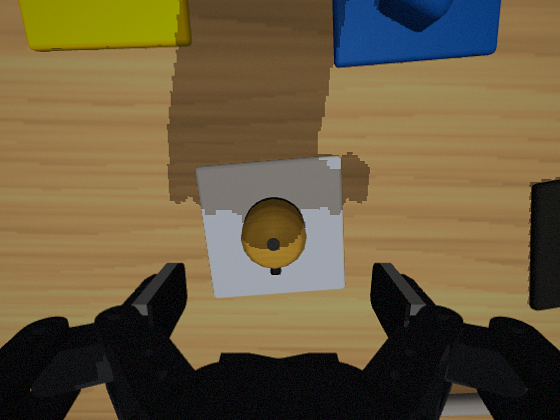

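The light sits flat on the middle of the blue pad (pixel 278,228). The bell (pixel 274,232) is on the white pad with the striker pointing at the gripper, clear of both fingers.

```bash
python3 -m pendant '[[[0.1,0,-2.5],[0,-0.7,-0.9],0],[[0,0,-2],[0,0,0],0],[[0,0,-1],[0,0,0],0],[[0,0,0],[0,0,0],0],[[0,0,0],[0,0,0],0]]'; python3 d.py 631.3 -106.8 28.5 90
```

```text
clock: 20.35
position: [0.6309, -0.1033, 0.047]
ee_rot: [0.707, 0.708, 0.001, -0.001]
ft_force: [0.8, 0.1, -0.1]
grip_width: 0.996
t 20.35 pos [ 630.9 -103.3   47. ] jaw 90.1 w 0.996 F [ 0.8  0.1 -0.1]
shift cm [ 0.04 -0.35 -1.85] turn [-0.17  0.04 -0.09] j7 1.81
```

```bash
python3 -m pendant '[[[0,-0.3,-0.8],[0,0,0],0],[[0,0,-0.6],[0,0,0],0],[[0,0,-0.3],[0,0,0],0],[[0,0,0],[0,0,0],0]]'; python3 d.py 631.3 -106.8 28.5 90
```

```text
clock: 20.85
position: [0.6315, -0.1069, 0.0299]
ee_rot: [0.707, 0.708, 0.002, -0.0]
ft_force: [0.1, -0.6, -0.2]
grip_width: 0.999
t 20.85 pos [ 631.5 -106.9   29.9] jaw 90.1 w 0.999 F [ 0.1 -0.6 -0.2]
shift cm [-0.02  0.01 -0.14] turn [-0.15  0.13 -0.08] j7 1.82
```

```bash
python3 -m pendant '[[[0,0,-0.1],[0,0,0],255],[[0,0,0],[0,0,0],255],[[0,0,0],[0,0,0],255],[[0,0,0],[0,0,0],255],[[0,0,0],[0,0,0],255],[[0,0,0],[0,0,0],255]]' 35; python3 d.py 631.3 -106.8 28.5 90
```

```text
clock: 21.6
position: [0.6319, -0.1069, 0.0294]
ee_rot: [0.707, 0.708, 0.002, 0.0]
ft_force: [-0.7, 0.2, 0.7]
grip_width: 0.499
t 21.6 pos [ 631.9 -106.9   29.4] jaw 90.1 w 0.499 F [-0.7  0.2  0.7]
shift cm [-0.06  0.01 -0.09] turn [-0.15  0.18 -0.09] j7 1.82
```

```bash
python3 -m pendant '[[[0,0,2],[0,0,0],255],[[0,0,4],[0,0,0],255],[[-2,-1.2,2],[0,0,0],255],[[-4,-2.6,0],[0,0,0],255],[[-4,-2.6,0],[0,0,0],255],[[-4,-2.6,0],[0,0,0],255],[[-2.4,-1.5,0],[0,0,0],255],[[0,0,0],[0,0,0],255],[[0,0,0],[0,0,0],255]]'; python3 d.py 462 -215.7 30 90; python3 w.py w10 462 -216 70
```

```text
clock: 22.72
position: [0.4655, -0.2147, 0.1227]
ee_rot: [0.707, 0.707, 0.006, 0.004]
ft_force: [0.9, -0.2, -0.8]
grip_width: 0.498
t 22.73 pos [ 465.5 -214.7  122.7] jaw 90.1 w 0.498 F [ 0.9 -0.2 -0.8]
shift cm [-0.35 -0.1  -9.27] turn [-0.15  0.84 -0.07] j7 2.01
0.02 none
0.03 none
0.037 none
```

View pics/w10.png

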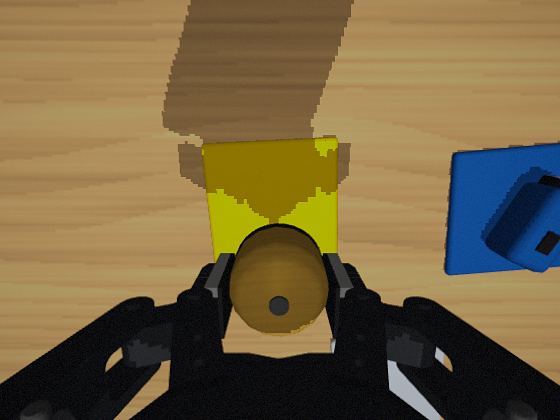

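The bell is held centrally and upright (pixel 279,280) over the yellow pad.

```bash
python3 -m pendant '[[[-0.3,-0.1,-2.5],[-0.1,0.8,0],255],[[0,0,-2.5],[0,0,0],255],[[0,0,-1.5],[0,0,0],255],[[0,0,-0.6],[0,0,0],255],[[0,0,0],[0,0,0],255],[[0,0,0],[0,0,0],255]]'; python3 d.py 462 -215.7 29.7 90
```

```text
clock: 23.52
position: [0.4672, -0.2135, 0.0517]
ee_rot: [0.705, 0.71, 0.001, 0.001]
ft_force: [-0.0, 0.3, -1.2]
grip_width: 0.499
t 23.52 pos [ 467.2 -213.5   51.7] jaw 90.4 w 0.499 F [-0.   0.3 -1.2]
shift cm [-0.52 -0.22 -2.2 ] turn [ 0.01  0.21 -0.4 ] j7 2.05
```

```bash
python3 -m pendant '[[[-0.5,-0.2,-0.8],[0,0.2,-0.4],255],[[0,0,-0.7],[0,0,0],255],[[0,0,-0.2],[0,0,0],255],[[0,0,0],[0,0,0],255]]'; python3 d.py 462 -215.7 29.7 90
```

```text
clock: 24.02
position: [0.4622, -0.2159, 0.0344]
ee_rot: [0.707, 0.707, 0.0, 0.001]
ft_force: [-0.0, 0.1, -0.6]
grip_width: 0.493
t 24.02 pos [ 462.2 -215.9   34.4] jaw 90.0 w 0.493 F [-0.   0.1 -0.6]
shift cm [-0.02  0.02 -0.47] turn [0.02 0.08 0.05] j7 2.06
```

```bash
python3 -m pendant '[[[0,0,-0.4],[0,0,0],255],[[0,0,-0.1],[0,0,0],255],[[0,0,0],[0,0,0],255]]'; python3 d.py 462 -215.7 29.5 90
```

```text
clock: 24.4
position: [0.4623, -0.2159, 0.0294]
ee_rot: [0.707, 0.707, 0.0, 0.001]
ft_force: [-1.3, 1.0, 2.3]
grip_width: 0.504
t 24.4 pos [ 462.3 -215.9   29.4] jaw 90.0 w 0.504 F [-1.3  1.   2.3]
shift cm [-0.03  0.02  0.01] turn [0.01 0.08 0.04] j7 2.06
```

```bash
python3 -m pendant '[[[0,0,0],[0,0,0],0],[[0,0,0],[0,0,0],0],[[0,0,0],[0,0,0],0],[[0,0,0],[0,0,0],0],[[0,0,3],[0,0,0],0],[[0,0,4],[0,0,0],0],[[0,0,1],[0,0,0],0],[[0,0,0],[0,0,0],0]]'; python3 w.py w11 462 -216 60
python3 -m pendant '[[[2,4,0],[0,0,-2],0],[[2.5,5,0],[0,0,-2],0],[[2.5,5,0],[0,0,-2],0],[[2.5,5,0],[0,0,-2],0],[[2.5,5,0],[0,0,-2],0],[[2.5,5,0],[0,0,-2],0],[[2.5,5,0],[0,0,0],0],[[0.8,1.8,0],[0,0,0],0],[[0,0,0],[0,0,0],0],[[0,0,0],[0,0,0],0]]'; python3 d.py 641 144.3 31.5 78;  python3 w.py w12 640 144 70
```

```text
clock: 25.4
position: [0.462, -0.2158, 0.111]
ee_rot: [0.707, 0.707, 0.0, 0.001]
ft_force: [0.1, -0.4, -0.4]
grip_width: 0.997
0.02 3232 [ 464.5 -213.2] [50.6 42.9] 37.7 ztop 47.2
0.03 3027 [ 461.  -215.5] [42.7 42.2] 57.1 ztop 47.2
0.037 2697 [ 461.3 -215.6] [40.3 40.7] 10.8 ztop 47.3
clock: 26.7
position: [0.636, 0.1507, 0.0955]
ee_rot: [0.781, 0.624, -0.008, -0.004]
ft_force: [-0.4, -0.6, -0.1]
grip_width: 0.995
t 26.7 pos [636.  150.7  95.5] jaw 77.2 w 0.995 F [-0.4 -0.6 -0.1]
shift cm [ 0.5  -0.64 -6.4 ] turn [ 0.19 -1.05  0.78] j7 1.15
0.02 7071 [639.5 145.1] [35.7 96.4] 78.1 ztop 43.7
0.03 6735 [639.5 145.2] [34.8 96.4] 78.1 ztop 43.7
0.037 4998 [639.6 145.5] [29.4 96.3] 77.8 ztop 43.9
```

View pics/w11.png

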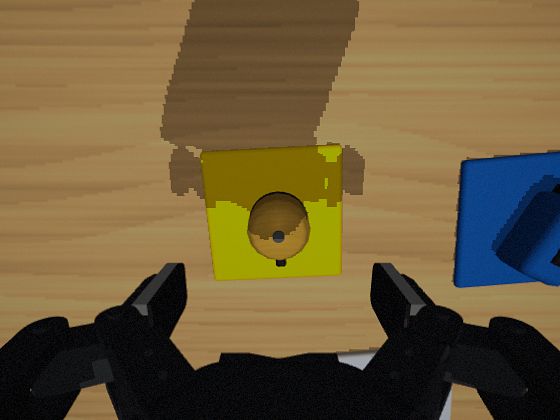

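View pics/w12.png

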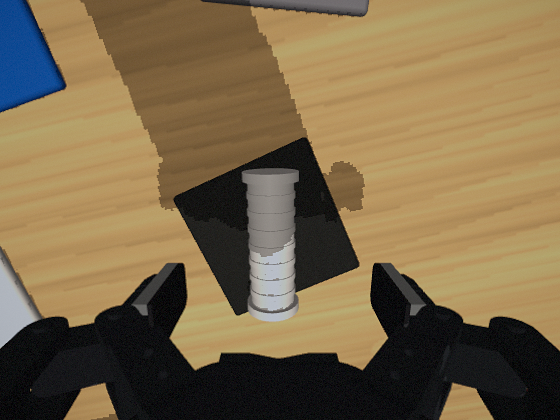

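The bell stands upright on the middle of the yellow pad (pixel 279,225), and the grip lies on the black pad (pixel 271,245) between the fingers.

```bash
python3 -m pendant '[[[0.4,-0.5,-2],[0.2,-1,0.7],0],[[0,0,-2],[0,0,0],0],[[0,0,-0.6],[0,0,0],0],[[0,0,0],[0,0,0],0],[[0,0,0],[0,0,0],0]]'; python3 d.py 640 144.8 31.5 78
```

```text
clock: 27.38
position: [0.64, 0.1406, 0.0495]
ee_rot: [0.78, 0.626, -0.0, 0.0]
ft_force: [-0.2, -0.4, -0.7]
grip_width: 1.0
t 27.38 pos [640.  140.6  49.5] jaw 77.5 w 1.0 F [-0.2 -0.4 -0.7]
shift cm [-0.    0.42 -1.8 ] turn [0.02 0.01 0.46] j7 1.18
```

```bash
python3 -m pendant '[[[0,0.4,-0.8],[0,0,0.4],0],[[0,0,-0.6],[0,0,0],0],[[0,0,-0.3],[0,0,0],0],[[0,0,0],[0,0,0],0]]'; python3 d.py 640 144.8 31.5 78
```

```text
clock: 27.88
position: [0.6403, 0.1457, 0.032]
ee_rot: [0.777, 0.629, 0.0, 0.0]
ft_force: [0.9, 0.9, 0.6]
grip_width: 0.998
t 27.88 pos [640.3 145.7  32. ] jaw 78.0 w 0.998 F [0.9 0.9 0.6]
shift cm [-0.03 -0.09 -0.05] turn [-0.01  0.06 -0.01] j7 1.18
```

```bash
python3 -m pendant '[[[0,0,0],[0,0,0],255],[[0,0,0],[0,0,0],255],[[0,0,0],[0,0,0],255],[[0,0,0],[0,0,0],255],[[0,0,0],[0,0,0],255],[[0,0,0],[0,0,0],255]]' 30; python3 d.py 640 144.8 31.5 78
python3 -m pendant '[[[0,0,2],[0,0,0],255],[[0,0,4],[0,0,0],255],[[0,-3,2],[0,0,0],255],[[0,-5,0],[0,0,0],255],[[0,-5,0],[0,0,0],255],[[0,-5,0],[0,0,0],255],[[0,-5,0],[0,0,0],255],[[0,-2,0],[0,0,0],255],[[0,0,0],[0,0,0],255],[[0,0,0],[0,0,0],255]]'; python3 d.py 637 -105.5 32 78; python3 w.py w13 637 -105 70
```

```text
clock: 28.62
position: [0.6407, 0.1456, 0.0326]
ee_rot: [0.777, 0.629, 0.001, 0.0]
ft_force: [0.9, -0.2, -0.0]
grip_width: 0.34
t 28.62 pos [640.7 145.6  32.6] jaw 78.0 w 0.34 F [ 0.9 -0.2 -0. ]
shift cm [-0.07 -0.08 -0.11] turn [-0.02  0.11 -0.  ] j7 1.18
clock: 29.88
position: [0.6416, -0.1085, 0.128]
ee_rot: [0.776, 0.631, 0.006, 0.003]
ft_force: [-0.2, 0.8, -0.4]
grip_width: 0.341
t 29.88 pos [ 641.6 -108.5  128. ] jaw 78.2 w 0.341 F [-0.2  0.8 -0.4]
shift cm [-0.46  0.3  -9.6 ] turn [-0.16  0.69 -0.24] j7 1.59
0.02 none
0.03 none
0.037 none
```

View pics/w13.png

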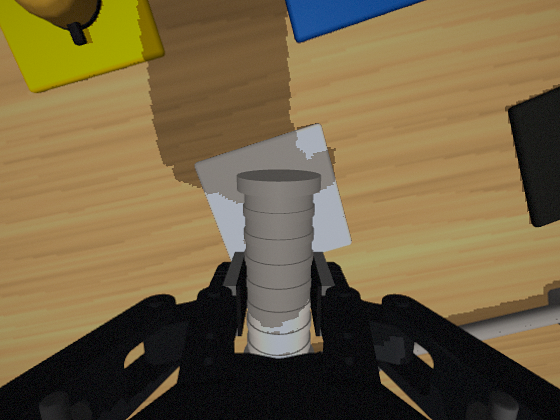

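The grip is held level (pixel 278,250) over the white pad; the wrench (lower right) is clear of the hand.

```bash
python3 -m pendant '[[[-0.4,0.2,-2.5],[-0.1,0.7,-0.2],255],[[0,0,-2.5],[0,0,0],255],[[0,0,-1.5],[0,0,0],255],[[0,0,-0.6],[0,0,0],255],[[0,0,0],[0,0,0],255],[[0,0,0],[0,0,0],255]]'; python3 d.py 637 -105.5 32.5 78
```

```text
clock: 30.68
position: [0.6369, -0.0994, 0.0517]
ee_rot: [0.774, 0.633, -0.0, -0.002]
ft_force: [-0.0, -0.3, 0.7]
grip_width: 0.338
t 30.68 pos [636.9 -99.4  51.7] jaw 78.5 w 0.338 F [-0.  -0.3  0.7]
shift cm [ 0.01 -0.61 -1.92] turn [-0.19 -0.21 -0.48] j7 1.59
```

```bash
python3 -m pendant '[[[0,-0.6,-0.8],[-0.2,-0.2,-0.4],255],[[0,0,-0.5],[0,0,0],255],[[0,0,-0.1],[0,0,0],255],[[0,0,0],[0,0,0],255]]'; python3 d.py 637 -105.5 32.5 78
```

```text
clock: 31.18
position: [0.6376, -0.1065, 0.0379]
ee_rot: [0.777, 0.629, 0.001, 0.001]
ft_force: [-1.0, 0.3, -0.4]
grip_width: 0.341
t 31.18 pos [ 637.6 -106.5   37.9] jaw 78.0 w 0.341 F [-1.   0.3 -0.4]
shift cm [-0.06  0.1  -0.54] turn [ 0.04  0.12 -0.02] j7 1.6
```

```bash
python3 -m pendant '[[[0,0.1,-0.4],[0,0.1,0],255],[[0,0,-0.1],[0,0,0],255],[[0,0,0],[0,0,0],255]]'; python3 d.py 637 -105.5 32.5 78
```

```text
clock: 31.55
position: [0.6377, -0.1052, 0.0327]
ee_rot: [0.777, 0.63, -0.0, 0.0]
ft_force: [-0.7, -0.5, -0.6]
grip_width: 0.339
t 31.55 pos [ 637.7 -105.2   32.7] jaw 78.0 w 0.339 F [-0.7 -0.5 -0.6]
shift cm [-0.07 -0.03 -0.02] turn [ 0.03  0.02 -0.03] j7 1.6
```

Release, rise and back off toward the +y side for a clear top view.

```bash
python3 -m pendant '[[[0,0,0],[0,0,0],0],[[0,0,0],[0,0,0],0],[[0,0,0],[0,0,0],0],[[0,0,0],[0,0,0],0],[[0,0,3],[0,0,0],0],[[0,0,4],[0,0,0],0],[[0,0,2],[0,0,0],0],[[0,0,0],[0,0,0],0]]'; python3 w.py w14 637 -105 70
python3 -m pendant '[[[-1,5,3],[0,0,0],0],[[-1,5,2],[0,0,0],0],[[-1,5,0],[0,0,0],0],[[-2,5,0],[0,0,0],0],[[-2,5,0],[0,0,0],0],[[-3,5,0],[0,0,0],0],[[-3,5,0],[0,0,0],0],[[-3,5,0],[0,0,0],0],[[-3,5,0],[0,0,0],0],[[-3,5,0],[0,0,0],0],[[-3,5,0],[0,0,0],0],[[-3,5,0],[0,0,0],0]]'
python3 -m pendant '[[[-3,5,0],[0,0,0],0],[[0,0,0],[0,0,0],0],[[0,0,0],[0,0,0],0]]'
python3 - <<'E'
from h import *; from workcell import manip
c=manip.camera('top');cv2.imwrite('pics/top2.png',c['pixels'][...,::-1])
P=cloud(c);P[c['range_z']==0]=0;Z=P[...,2]
G=dict(grey=(449.5,201.7),blue=(466,-19.3),white=(636.2,-105.5),yellow=(461.8,-215.7),black=(639,143.8))
for n,(x,y) in G.items():
    near=np.hypot(P[...,0]*1000-x,P[...,1]*1000-y)<60
    for lo in (.02,.032):
        q=P[near&(Z>lo)&(Z<.07)]
        if len(q)<8: print(n,'empty',len(q));continue
        r=cv2.minAreaRect((q[:,:2]*1000).astype(np.float32));print(n,lo,np.round(np.array(r[0])-[x,y],1),np.round(r[1],1),'zmax',np.round(np.percentile(q[:,2],98)*1000,1))
E
```

```text
clock: 32.55
position: [0.6374, -0.1052, 0.1252]
ee_rot: [0.777, 0.629, -0.0, 0.0]
ft_force: [-0.1, 0.1, -1.1]
grip_width: 0.999
0.02 5509 [ 637.  -104.6] [35.3 96.6] 78.1 ztop 43.7
0.03 5279 [ 637.  -104.6] [34.6 96.6] 78.2 ztop 43.8
0.037 3912 [ 637.  -104.8] [28.2 96.6] 78.0 ztop 43.9
clock: 34.1
position: [0.3409, 0.5046, 0.1579]
ee_rot: [0.78, 0.626, -0.011, -0.001]
ft_force: [1.1, 0.1, 0.8]
grip_width: 1.0
clock: 34.48
position: [0.304, 0.5585, 0.1523]
ee_rot: [0.777, 0.629, -0.014, -0.001]
ft_force: [0.4, -0.2, 0.6]
grip_width: 0.998
grey 0.02 [0.8 1.4] [74.6 31.2] zmax 50.8
grey 0.032 [1.5 1.7] [72.6 31.2] zmax 50.8
blue 0.02 [1.2 3. ] [34.3 67.8] zmax 45.5
blue 0.032 [1.2 3.1] [34.2 67.4] zmax 45.5
white 0.02 [1.1 4. ] [35.6 96.4] zmax 44.9
white 0.032 [1.3 4.7] [33.9 96.2] zmax 45.0
yellow 0.02 [4.2 5.2] [48.2 41.4] zmax 48.2
yellow 0.032 [1.7 3.1] [41.5 41.7] zmax 48.2
black empty 0
black empty 0
```

View pics/top2.png

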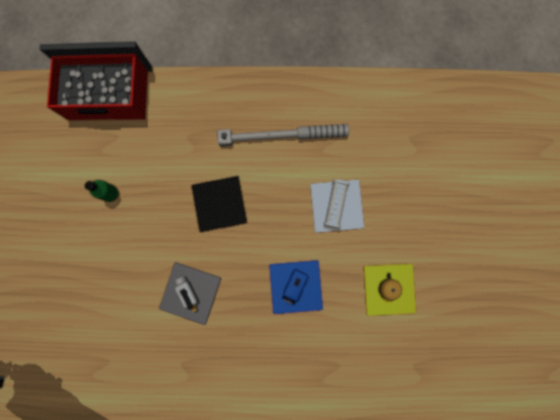

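View pics/w14.png

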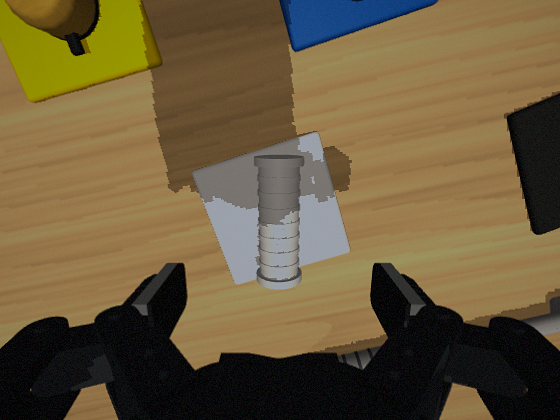

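The top view shows each part centred on its own pad: pump 186,293; light 295,288; grip 337,205; bell 390,290. The black pad (219,204) is empty and the wrench is where it was.

```bash
python3 -c "
from workcell import manip
o=manip.get_obs();print(max(abs(v) for v in o['joint_velocities']));print(manip.hand_in())"
```

```text
0.01280843452723259
the job is handed in; nothing more can be done
None
```

All four parts are back on the pads of their own colours, and I handed the job in at about 34.5 s of the 141 s allowed. The hand-in gave no verdict, so the result rests on my own checks.

I parked the grip on the black pad, moved the pump head to grey, the light to blue and the bell to yellow, then brought the grip from black to white.

- **Positions:** The last top view put every part within about 5 mm of its pad centre, against the 15 mm limit. The wrist views after each placing put them within about 2 mm. One reading of the bell came out at about 6.7 mm, but it included the striker.
- **Disagreement:** The top and wrist cameras differ by up to about 4 mm, mostly in y. That is a little over the stated calibration accuracy, but well inside the limit.
- **Flat and upright:** The measured top heights match each part standing flat on its pad.
- **Rest of the scene:** The black pad is empty, and the wrench looks unmoved by eye in the before and after top views. The arm was parked clear of everything with the gripper open.

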